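# Open the keyed gate and charge a gravity feeder with relay boards

## Task

Charge the relay-board feeder: fit the loose square key into the recessed socket on top of the feeder's gate spindle and turn it counter-clockwise to its stop so that the gate swings fully open, then let go and leave the key standing in the socket. Push both relay boards along the loading shelf and over its edge into the chute, so that they slide down and lie one behind the other on the floor of the narrow well; slide them, do not lift them off the shelf, since their relays must not be gripped. Leave the glue bottle and the lamp holder where they are.

Things in the scene. Friction and masses are not known exactly. Their poses are not given: they have to be found in the camera images.
- feeder: fixed bare-metal gravity feeder, base 236 x 150 mm. Origin: on the table, below the middle of the shelf edge. Its x axis (horizontal) is the way boards go: x -122 to 0 mm is the level loading shelf, top at z 137 mm, 92 mm wide inside 8 mm high side rims, open at its rear (-x) end; from x 0 on the chute falls at 50 degrees. y is to the left of that way; the gate spindle stands on the +y side.
- shelf_edge (a point): middle of the edge, at shelf-top height, where the loading shelf ends and the chute begins; axes as the feeder's (x = the way to push, horizontal). A board whose middle is pushed past this edge tips onto the chute; push on until its rear end has passed the edge and it slides down by itself. Boards that go down together can ride up on one another.
- magazine: the fixed sheet-steel chute and well. Origin at the shelf edge, x down the slope, y across, z square to its floor. The 17 mm high walls narrow from 92 mm at x 0 to 37 mm at x 66 mm (the throat, where the gate stands); below it, to the end stop at x 158 mm, runs the well, 37 mm wide, its last 53 mm under two cover lips 17 mm above the floor. It takes two boards end to end.
- gate (a joint): turn of the gate in rad: 0 = closed (starts at 0 to 0.15), 1.25 = its stop, fully open; grows counter-clockwise seen from above; stays where left, about 0.04 N m. The spindle block (34 mm square, top at z 121 mm) carries the socket and a 70 mm arm whose hanging 28 mm tongue bars the throat at the start. The arm swings away down the slope. The key has 0.18 rad of free play each way.
- socket (a point): middle of the mouth of the square hole in the top of the gate's spindle block, 40 mm past the shelf edge and 70 mm left of the chute's middle line; turns with the gate, x and y square to the hole's sides. Hole 14 mm square, 24 mm deep, 2.5 mm chamfer; a 4 mm high round collar, 27 mm inside, stands round its mouth. Its top face is 16 mm lower than the shelf.
- key_handle (a point): middle of the black paddle handle of the loose steel key (60 g): paddle 48 mm along x, 11 mm thick along y (grip across this), 26 mm high. Below it a 12 mm square shank, sides along x and y, 54 mm long, foot bevelled; its end lies 67 mm below this point. It starts upright in the rest, its shank 22 mm down in the hole. Fully seated in the socket its middle is 43 mm above the socket's mouth.
- key_tip (a point): middle of the lower end of the key's square shank; z runs up to the handle.
- key_rest: fixed light wooden block, 60 x 45 x 30 mm, with a square hole in its top in which the key stands at the start. Origin at the middle of its underside. Behind it on the left a driver hangs from a cord over the table, fixed, 40 mm thick, at about x 0.68, y 0.30 m, from z 0.08 m upwards: keep the arm clear of it.
- board_left: small relay board, 28 mm along x, 34 mm along y, 12 mm high, 12 g; plain base with a blue relay and white blocks. Origin at the middle of its underside. Starts flat on the loading shelf, 38 to 62 mm before the edge, left (+y of the feeder) of the middle line by 20 to 26 mm, its 34 mm side within 0.3 rad of the pushing direction.
- board_right: the same kind of relay board on the right half of the loading shelf (-y of the feeder by 20 to 26 mm). Origin at the middle of its underside.
- glue: bystander: small standing thread-lock bottle, 36 mm wide, 92 mm high; origin at the middle of its underside.
- lamp_holder: bystander: lamp holder with bulb and short lead lying on the table, 35 x 151 x 33 mm; origin at the middle of its underside.
Things that resemble listed ones, but are neither listed nor needed, are in the scene too. What is shaped like the board_right but black or pink is not meant.

How it is judged:
On the way:
1. the key stands in the socket and the gate has been turned open with it (horizontal distance between key_tip and socket below 0.004 m and z of key_tip in the frame of socket below -0.016 m and angle between key_handle's own z axis and vertical below 0.2 rad and value of joint gate above 1 rad), for 0.2 s.
At the end, for the whole second after the job is handed in: Both boards lie at rest in the narrow well, one behind the other on its floor (centres more than 88 mm down the slope from the shelf edge); the gate is open by more than 1.0 rad; the key stands upright in the socket, at least 16 mm deep (all of step 1 and x of board_left in the frame of magazine between 0.088 and 0.16 m and y of board_left in the frame of magazine between -0.012 and 0.012 m and z of board_left in the frame of magazine between -0.004 and 0.008 m and linear speed of each of board_left, board_right below 0.02 m/s and x of board_right in the frame of magazine between 0.088 and 0.16 m and y of board_right in the frame of magazine between -0.012 and 0.012 m and z of board_right in the frame of magazine between -0.004 and 0.008 m); the robot touches nothing.
It fails at once if a board is lifted more than 40 mm off the loading shelf (height (world z) of any of board_left, board_right above 0.18 m).
It fails at once if the glue bottle or the lamp holder is shifted by more than 30 mm (distance of any of glue, lamp_holder from where it was at the start of the episode above 0.03 m).
It also fails if it takes over 64 s, if anything falls off the work surface, if the arm or the gripper's body presses on something with over 40 N, if the wrist force passes 120 N, or if a joint passes its speed limit or range.

## Robot

A 7-joint arm with a two-finger parallel gripper is mounted at the origin on a cart in front of the work surface, level with it; the furniture and walls round the work are solid. World frame = base frame: x ahead of the robot, y to its left, z up, the work surface at z = 0. Lengths are in m, angles in rad, forces in N, time in s.
With the tool pointing down it reaches from about 0.4 to 0.85 m from the base axis. Payload 10.4 kg.
Tool frame: the origin (TCP) lies at the very end of the fingers, on their centre line; the grasp point (between the pads) lies 19 mm behind it; z points along the fingers, y is the line along which they close (so a half turn about z gives the same grasp; the last joint's range is limited). The gripper opens to 87 mm and grips with 3 to 60 N. Pads are 19 mm wide; open, the fingers measure 117 mm over their backs; the gripper's body (75 mm by 190 mm) begins 51 mm behind the grasp point.
Start: joints at [1.168, 0.332, -0.065, 1.46, 0.022, 1.35, -0.088], TCP at [0.232, -0.58, 0.223] pointing down, gripper open.
Joint ranges: [-2.6, 2.6], [-0.5, 2.12], [-1.47, 1.34], [0.16, 2.42], [-1.27, 4.41], [0.06, 2.06], [-2.6, 2.6]. Speed limits (rad/s): [2.22, 2.22, 2.79, 2.79, 3.14, 3.14, 3.14].

## Interface

Orientations are given as a unit quaternion [x, y, z, w].
In Python, from bench import r gives the robot as it stands.
- The arm moves only by the shell command python3 -m crank 'ROWS' [FORCE]. ROWS is JSON, a list that holds one entry, the list of rows, each a list of 5 numbers: the shift along the tool's x, y, z in mm, then the turn about the tool's z in degrees, then the opening, from -1 (shut) to 1 (fully open). A call has 1 to 20 rows; each row is the pose to reach, as a shift and turn from the pose commanded when the call began, along the tool's axes at that moment; what a row does not reach only later rows make up. A row lasts 1/10 s, in which the tool goes at most 50 mm and 8.59 degrees, less where a joint would pass 70% of its speed; a pose out of reach is approached as far as the arm can. A call with a gripper value outside its range is refused whole. The fingers move at their own pace and stop on an object; FORCE is the grip in N (left out, the last holds). Time passes only in rows, so rows that repeat a pose let the fingers close. It gives the time, the measured TCP pose, the force, the opening and the grip force at its end, in the units of the state.
- r.read_state(): the state, without advancing time (a new reading comes with each control period).
- r.camera(name): name is "scene" or "top"; returns a dict with "image" (480x640x3 uint8, red, green, blue), "vfov" (degrees; the focal length in pixels is half the picture's height over the tangent of half this angle, whatever the lens; pixels are square), "cx", "cy" (the principal point, pixels), "eye" and "attitude" of the camera in the world. Camera axes: x right, y down, z forward; pixel columns grow to the right and rows downward; lengths in m; the calibration is good to about 2 mm. A picture is of the moment at which its call begins. There is no depth.
- r.close_job(): hands the job in; it is judged then, once.
The state is a dict: "time": time; "joint_positions": joint angles; "joint_vel": joint speeds; "joint_torque": joint torques, N m; "ee_pos": TCP position; "eef_rot": TCP orientation; "ft_force": force on the tool from outside, world axes, zero at the start; "torque": the same for the moment, N m; "width": finger opening in m; "grip_force": force on a finger pad.
Only numpy, scipy, OpenCV 4.12 (cv2) and the standard library are available. Lean on these libraries where they do the work, as an engineer would, in place of code of your own. Each camera call takes 0.05 s, during which the arm holds its last target. There are 200 camera calls.

## Working session

There is one attempt and no reset: what is moved stays moved. The work goes in short steps, Python scripts to look and compute and a shell command to move; the robot and the scene stay as the last step left them, time stands still between calls to the robot, and variables do not carry over. Pictures are saved under pics/ and viewed, at most 10 in all, crops included, and the job is handed in when it is done.

```bash
ls; mkdir -p pics; python3 - <<'E'
from bench import r
import cv2
for n in("scene","top"):
    c=r.camera(n); cv2.imwrite(f"pics/{n}0.png",c["image"][:,:,::-1]); print(n,{k:v for k,v in c.items() if k!="image"})
print(r.read_state())
E
```

```text
pics
scene {'vfov': 43.91140284733777, 'cx': 324.4796379593192, 'cy': 228.24568249913915, 'eye': array([-0.2650557 ,  1.0422852 ,  0.72240009]), 'attitude': array([-0.2716746 ,  0.79732511, -0.51479509,  0.15953557])}
top {'vfov': 49.65607952636269, 'cx': 314.7618370982807, 'cy': 241.78478719252576, 'eye': array([ 0.3845264 , -0.0152114 ,  1.11128715]), 'attitude': array([ 0.71076484, -0.70059927,  0.04446565, -0.04468561])}
{'time': 0.1, 'joint_positions': array([ 1.1683948 ,  0.33284274, -0.06468149,  1.46084198,  0.02161518,
        1.34987807, -0.08846965]), 'joint_vel': array([-2.63615607e-04, -1.46529040e-03, -7.58221739e-04, -3.60091779e-03,
       -7.97671625e-04, -3.89598977e-04, -3.87773109e-05]), 'joint_torque': array([ 1.85194331e-03, -6.24545646e+01,  2.49230408e-02, -3.90721214e+01,
       -6.13624672e-02,  3.64951417e-02,  8.63601372e-05]), 'ee_pos': array([ 0.23156901, -0.58015888,  0.2218195 ]), 'eef_rot': array([ 9.82019461e-01,  1.88778631e-01, -1.57458070e-04, -6.17431519e-04]), 'ft_force': array([-0.01961292,  0.40503608, -0.63690854]), 'torque': array([0.02746389, 0.0160084 , 0.01415082]), 'grip_force': 0.0, 'width': 0.08696710135339841}
```

View pics/scene0.png

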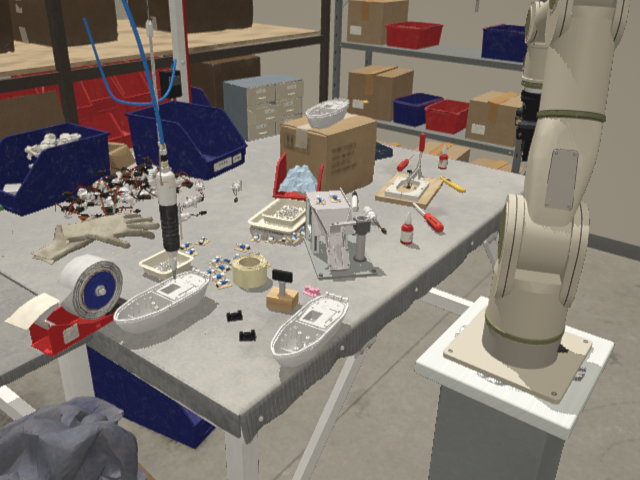

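View pics/top0.png

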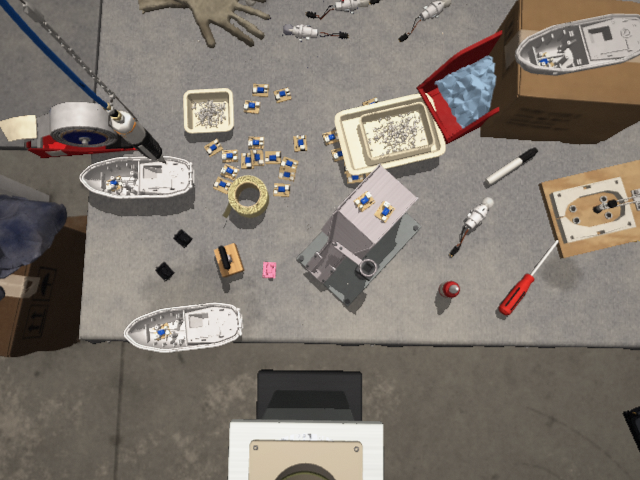

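The scene view shows the key in its wooden rest at (283,290), the feeder at (340,235), the hanging driver at (168,200) and the glue at (407,232). The top view shows the boards on the shelf at (364,201) and (385,212), the spindle collar at (368,268), the key and rest at (229,260), the glue at (451,289) and the lamp holder at (475,220).

Things that could be taken for the boards: about 15 loose blue and white boards on the table (e.g. 227,185 and 257,143), black ones at (183,238) and (165,271), and a pink one at (269,270). I choose the two on the shelf. There is only one key, at (226,257). Next is one close crop to check.

```bash
cat > h.py <<'E'
import numpy as np, cv2
from scipy.spatial.transform import Rotation as R
from bench import r
def cam(n):
    c=r.camera(n); c["f"]=240/np.tan(np.radians(c["vfov"])/2); c["R"]=R.from_quat(c["attitude"]).as_matrix(); return c
def at(c,u,v,z):
    d=c["R"]@np.array([(u-c["cx"])/c["f"],(v-c["cy"])/c["f"],1]); return c["eye"]+d*(z-c["eye"][2])/d[2]
def px(c,p):
    q=c["R"].T@(np.array(p)-c["eye"]); return q[:2]/q[2]*c["f"]+[c["cx"],c["cy"]]
def tool(dw):  # world displacement (m) -> tool axes mm
    return (R.from_quat(r.read_state()["eef_rot"]).inv().apply(dw)*1000).round(1)
E
python3 - <<'E'
from h import *
t=cv2.imread("pics/top0.png"); s=cv2.imread("pics/scene0.png")
o=np.zeros((600,800,3),np.uint8)
Z=lambda im,x,y,w,h,k: cv2.resize(im[y:y+h,x:x+w],None,fx=k,fy=k,interpolation=cv2.INTER_CUBIC)
o[:600,:520]=Z(t,295,160,130,150,4)
o[:200,520:800]=Z(t,205,235,70,50,4)
o[200:600,520:800]=Z(s,260,180,140,200,2)
cv2.imwrite("pics/crop1.png",o)
E
```

```text
(no output)
```

View pics/crop1.png

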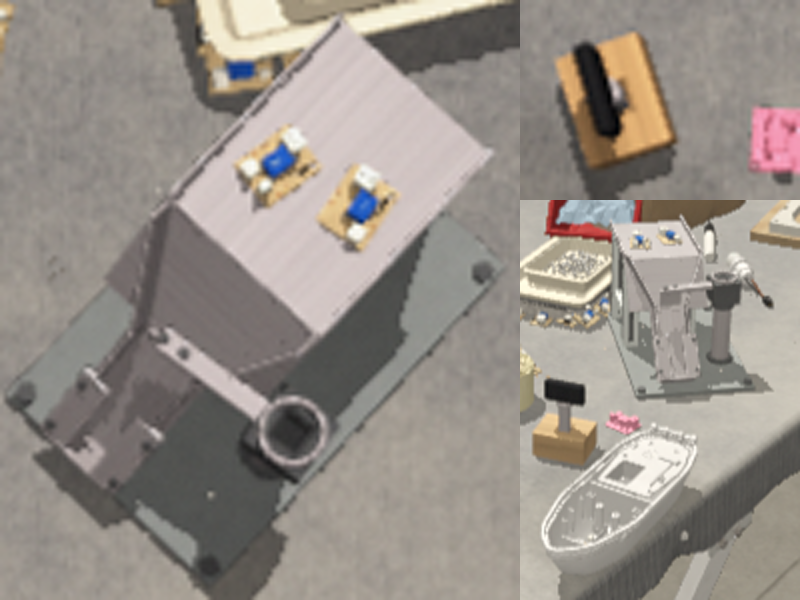

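The crop confirms the choice. The boards at (364.5,201) and (385,211) have beige bases with blue relays and lie on the shelf. The key paddle runs from (221,246) to (227,268), the collar centre is at (368,267.5), and the gate arm lies across the throat.

```bash
cat >> h.py <<'E'
E
python3 - <<'E'
from h import *
from scipy.optimize import least_squares
c=cam("top")
obs=[((339,210.75),(0,-.047,.145)),((374.5,243.75),(0,.047,.145)),((380,163.75),(-.122,-.047,.145)),((418,198),(-.122,.047,.145)),((368,267.5),(.04,.07,.125)),((368,267.5),(.04,.07,.125))]
def F(p): 
    R2=R.from_euler('z',p[2]); return lambda q: R2.apply(q)+[p[0],p[1],0]
def res(p): return np.concatenate([px(c,F(p)(q))-u for u,q in obs])
p=least_squares(res,[.5,-.1,2.2]).x; print("feeder",p,res(p).reshape(-1,2).round(1).tolist())
f=F(p); print("socket",f([.04,.07,.121]),"direct",at(c,368,267.5,.125))
Fi=R.from_euler('z',-p[2])
for n,(u,v) in dict(bA=(364.5,201),bB=(385,211)).items():
    w=at(c,u,v,.145); print(n,w,Fi.apply(w-[p[0],p[1],0]))
a=at(c,221.5,246.5,.088);b=at(c,227,268,.088); m=(a+b)/2
print("key",m,"len",np.linalg.norm(a-b),"yaw",np.degrees(np.arctan2(*(a-b)[1::-1])))
rest=[(556,65),(640,33),(676,140),(598,167)]
print("rest top c",np.mean([at(c,(u-520)/4+205,v/4+235,.03) for u,v in rest],0))
s=np.linalg.norm(np.subtract(at(c,225,259,.05),at(c,226,259,.05)));print("mm/px",s*1e3)
print("glue",at(c,451,289,.09))
e=r.read_state(); print(e["ee_pos"],R.from_quat(e["eef_rot"]).as_matrix().round(3))
E
```

```text
feeder [ 0.53686327 -0.0915183   2.40458692] [[-1.2, -0.8], [0.1, -0.2], [1.0, 0.4], [-0.3, -1.0], [0.2, 0.8], [0.2, 0.8]]
socket [ 0.46019874 -0.11646925  0.121     ] direct [ 0.46171573 -0.11610244  0.125     ]
bA [ 0.58641208 -0.10723469  0.145     ] [-0.0472527  -0.02166272  0.145     ]
bB [ 0.56770835 -0.14606478  0.145     ] [-0.05949956  0.01966064  0.145     ]
key [0.48090222 0.16487836 0.088     ] len 0.04437165264130603 yaw 16.288405183899947
rest top c [0.48012503 0.16413487 0.03      ]
mm/px 2.0532158615927596
glue [ 0.42453903 -0.28260082  0.09      ]
[ 0.23158372 -0.58022676  0.22196701] [[ 0.929  0.371 -0.   ]
 [ 0.371 -0.929  0.001]
 [-0.    -0.001 -1.   ]]
```

```bash
python3 -m crank '[[[362,-179,-30,5.5,1],[362,-179,-30,5.5,1],[362,-179,-30,5.5,1],[362,-179,-30,5.5,1],[362,-179,-30,5.5,1],[362,-179,-30,5.5,1],[362,-179,-30,5.5,1],[362,-179,-30,5.5,1],[508,-600,0,5.5,1],[508,-600,0,5.5,1],[508,-600,0,5.5,1],[508,-600,0,5.5,1],[508,-600,0,5.5,1],[508,-600,0,5.5,1],[508,-600,0,5.5,1],[508,-600,0,5.5,1],[508,-600,72,5.5,1],[508,-600,72,5.5,1],[508,-600,72,5.5,1],[508,-600,72,5.5,1]]]' 10
python3 - <<'E'
from h import *
e=r.read_state();print(e["joint_positions"].round(2),tool(np.array([.481,.165,.15])-e["ee_pos"]),R.from_quat(e["eef_rot"]).as_matrix().round(3).tolist())
for n in("top","scene"): cv2.imwrite(f"pics/{n}1.png",cam(n)["image"][:,:,::-1])
a=cv2.imread("pics/top1.png")[190:310,150:350]; b=cv2.imread("pics/scene1.png")[200:340,220:380]
o=np.zeros((600,800,3),np.uint8); o[:360,:600]=cv2.resize(a,None,fx=3,fy=3)[:, :600]
q=np.zeros((600,800,3),np.uint8); q[:600]=cv2.resize(np.hstack([a[:120,20:150],b[:120,20:150]]),(800,600)) 
cv2.imwrite("pics/crop2.png",q)
E
```

```text
time: 2.15
ee_pos: [0.4808, 0.1649, 0.1504]
eef_rot: [0.99, 0.142, -0.001, 0.0]
ft_force: [0.6, -0.8, -0.7]
width: 0.0868
grip_force: 0.0
[ 0.2   0.19 -0.68  1.83  0.13  1.17 -1.81] [ 0.2 -0.1  0.4] [[0.96, 0.281, -0.001], [0.281, -0.96, -0.0], [-0.001, -0.0, -1.0]]
```

View pics/crop2.png

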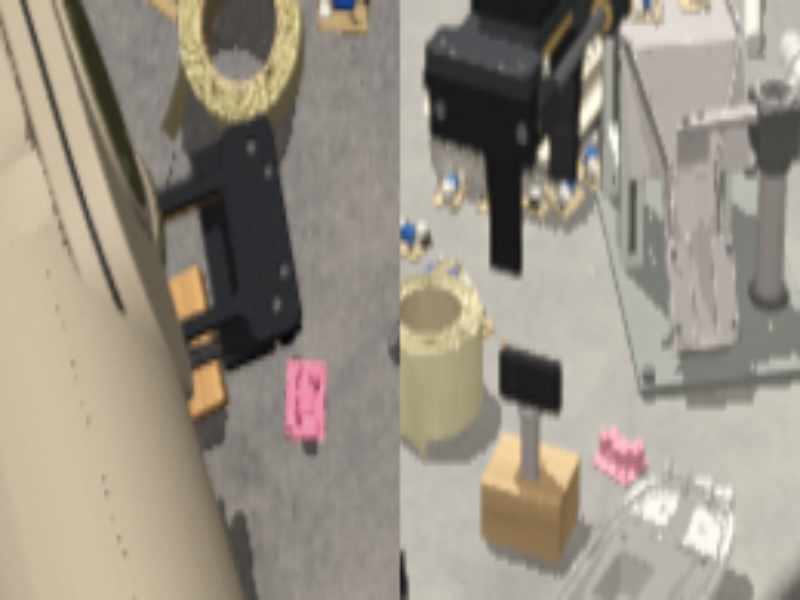

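The left half of the crop shows the gripper over the rest, partly hidden by the arm. The right half shows the near finger tip at (505,270), above the paddle at (530,380). It is lined up, so I descend and grip.

```bash
python3 -m crank '[[[0,0,40,0,1],[0,0,70,0,1],[0,0,90,0,1],[0,0,90,0,1],[0,0,90,0,-1],[0,0,90,0,-1],[0,0,90,0,-1],[0,0,90,0,-1],[0,0,90,0,-1],[0,0,90,0,-1],[0,0,90,0,-1],[0,0,90,0,-1],[0,0,90,0,-1],[0,0,90,0,-1]]]' 25
python3 - <<'E'
from h import *
c=cam("top"); e=r.read_state(); print(e["ee_pos"],R.from_quat(e["eef_rot"]).as_euler('xyz'),e["torque"])
# gate arm angle: collar centre -> arm tip, z .115
a=at(c,368,267.5,.125)
for q in [(337.5,245,.118),(334,243,.118)]:
    d=at(c,*q)-a; print(np.degrees(np.arctan2(d[1],d[0]))-np.degrees(2.4046)+90, np.linalg.norm(d[:2]))
E
```

```text
time: 3.65
ee_pos: [0.481, 0.1651, 0.0605]
eef_rot: [0.99, 0.141, -0.0, -0.0]
ft_force: [0.2, 0.9, 0.0]
width: 0.0167
grip_force: 25.0
[0.48104304 0.16518926 0.06051661] [-3.14154003e+00  3.78783517e-05  2.83903828e-01] [0.13209514 0.02934706 0.01688514]
5.643831736392599 0.07244034779856817
6.360310674392821 0.0801554542437417
```

```bash
python3 -m crank '[[[0,0,-20,0,-1],[0,0,-50,0,-1],[0,0,-80,0,-1],[0,0,-110,0,-1],[0,0,-130,0,-1],[0,0,-130,0,-1],[0,0,-130,0,-1]]]'
python3 - <<'E'
from h import *
c=cam("scene"); e=r.read_state(); p=px(c,e["ee_pos"]); print(p,px(c,e["ee_pos"]-[0,0,.0525]),e["width"],e["ee_pos"])
u,v=p.astype(int); i=c["image"][v-60:v+60,u-80:u+80,::-1]
cv2.imwrite("pics/crop3.png",cv2.resize(i,(800,600),interpolation=cv2.INTER_CUBIC))
E
```

```text
time: 4.4
ee_pos: [0.481, 0.165, 0.1902]
eef_rot: [0.99, 0.141, 0.0, 0.0]
ft_force: [0.0, 1.0, -0.9]
width: 0.0167
grip_force: 25.0
[283.63551392 228.3478838 ] [283.71900969 250.37256297] 0.016490251169630703 [0.48062679 0.16478351 0.18950894]
```

View pics/crop3.png

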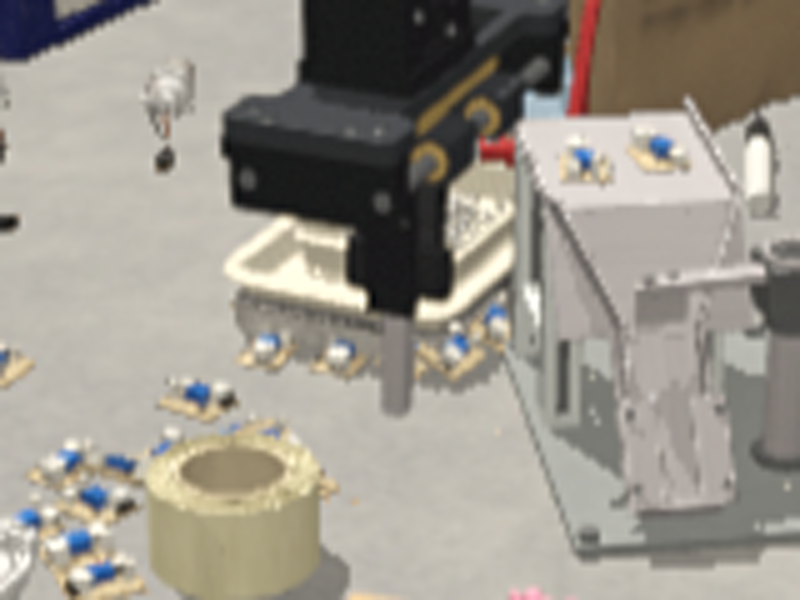

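The key hangs upright in the gripper, with its shank foot at about crop (397,413), or pixel (282.5,250.6). The prediction was (283.7,250.4). The 16.7 mm opening is odd for an 11 mm paddle, so I check its yaw from the visible paddle ends at crop (350,265) and (452,270).

```bash
python3 - <<'E'
from h import *
c=cam("scene"); e=r.read_state(); m=e["ee_pos"]+[0,0,.0145]
for t in (-14,0,10,16.3,22,33,45):
    d=R.from_euler('z',t,degrees=True)
    q=[ (px(c,m+d.apply([sx*.024,sy*.0055,sz*.013]))-[203,168])*5 for sx in(1,-1) for sy in(1,-1) for sz in(1,-1)]
    q=np.array(q); print(t,"u %.0f..%.0f v %.0f..%.0f"%(q[:,0].min(),q[:,0].max(),q[:,1].min(),q[:,1].max()))
i=c["image"]; 
for v in (213,217,220,223,226): print(v,i[v,266:300].sum(1).tolist())
print("socket tgt px", px(c,[.4605,-.1163,.121]))
E
```

```text
-14 u 360..448 v 222..322
0 u 352..456 v 225..319
10 u 348..459 v 227..316
16.3 u 346..461 v 229..314
22 u 345..462 v 231..312
33 u 345..461 v 235..307
45 u 345..461 v 236..307
213 [378, 340, 331, 302, 255, 254, 143, 172, 92, 79, 74, 76, 81, 74, 79, 77, 80, 88, 145, 80, 81, 117, 117, 111, 96, 106, 319, 559, 480, 583, 509, 627, 602, 709]
217 [468, 494, 529, 552, 647, 660, 378, 118, 102, 111, 76, 74, 74, 75, 77, 77, 79, 76, 72, 74, 84, 114, 111, 115, 103, 180, 422, 450, 538, 606, 674, 646, 459, 379]
220 [458, 445, 443, 442, 445, 444, 229, 91, 93, 99, 84, 71, 74, 75, 78, 72, 72, 77, 78, 78, 86, 98, 94, 94, 91, 91, 81, 140, 354, 389, 372, 382, 419, 507]
223 [654, 634, 562, 550, 556, 555, 294, 94, 87, 94, 79, 71, 78, 73, 79, 78, 73, 72, 74, 77, 76, 92, 95, 98, 92, 94, 76, 163, 409, 467, 566, 654, 726, 743]
226 [726, 737, 738, 739, 740, 740, 688, 588, 585, 564, 275, 79, 72, 77, 76, 80, 78, 73, 76, 73, 72, 83, 88, 88, 81, 77, 76, 353, 715, 743, 744, 726, 632, 463]
socket tgt px [362.62864847 219.13717961]
```

```bash
python3 - <<'E'
from h import *
c=cam("scene"); i=c["image"][205:260,255:310,::-1]
cv2.imwrite("pics/crop4.png",cv2.resize(i,(600,600),interpolation=cv2.INTER_NEAREST))
t=cv2.imread("pics/top0.png"); g=t[240:276,210:244].sum(2)
m=(g<170).astype(np.uint8); ys,xs=np.nonzero(m); print(cv2.minAreaRect(np.c_[xs+210,ys+240].astype(np.float32)),len(xs))
cc=cam("top"); P=[at(cc,(u-520)/4+205,v/4+235,.03) for u,v in [(556,65),(640,33),(676,140),(598,167)]]
for k in range(4): d=P[(k+1)%4]-P[k]; print(np.linalg.norm(d),np.degrees(np.arctan2(d[1],d[0])))
E
```

```text
((225.12078857421875, 260.3567199707031), (30.281082153320312, 7.2704572677612305), 77.00537872314453) 148
0.046841068555375384 -68.02791549251906
0.05964691653234536 -159.7226661676864
0.04275997647978163 110.04589034971966
0.05823065727536839 24.276333788493517
```

View pics/crop4.png

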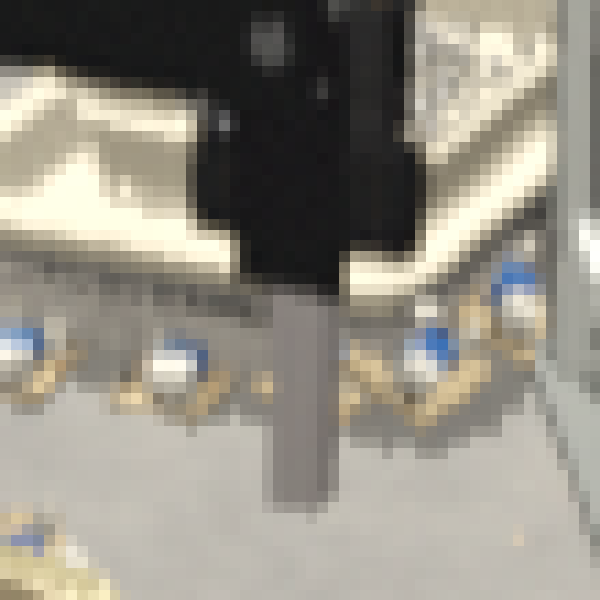

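The light and dark shank faces in crop4 put the key yaw at about 16°, so the grip is aligned. Next I move it over the socket, turning it counter-clockwise by 37.5°.

```bash
python3 -m crank '[[[0,0,-25,0,-1],[-12,33,-25,-5,-1],[-25,66,-25,-10,-1],[-37,100,-25,-15,-1],[-50,135,-25,-20,-1],[-62,170,-25,-25,-1],[-75,205,-25,-30,-1],[-87,235,-25,-35,-1],[-98,264,-25,-37.5,-1],[-98,264,-25,-37.5,-1],[-98,264,-10,-37.5,-1],[-98,264,-8,-37.5,-1],[-98,264,-8,-37.5,-1]]]'
python3 - <<'E'
from h import *
c=cam("scene"); e=r.read_state(); print(e["ee_pos"],e["joint_positions"].round(2)); p=px(c,e["ee_pos"]-[0,0,.0525]);print(p)
print("socket", px(c,[.4612,-.1162,.125]))
u,v=p.astype(int); print(u-32,v-24); i=c["image"][v-24:v+24,u-32:u+32,::-1]
cv2.imwrite("pics/crop5.png",cv2.resize(i,(800,600),interpolation=cv2.INTER_CUBIC))
E
```

```text
time: 5.9
ee_pos: [0.4606, -0.1151, 0.198]
eef_rot: [0.892, 0.452, -0.001, -0.001]
ft_force: [-0.1, 1.2, -1.5]
width: 0.0167
grip_force: 25.0
[ 0.46093306 -0.11517472  0.19852322] [ 0.59  0.04 -0.45  1.85  0.02  1.25 -0.5 ]
[362.75905417 210.02703362]
socket [362.45615154 217.61468431]
330 186
```

View pics/crop5.png

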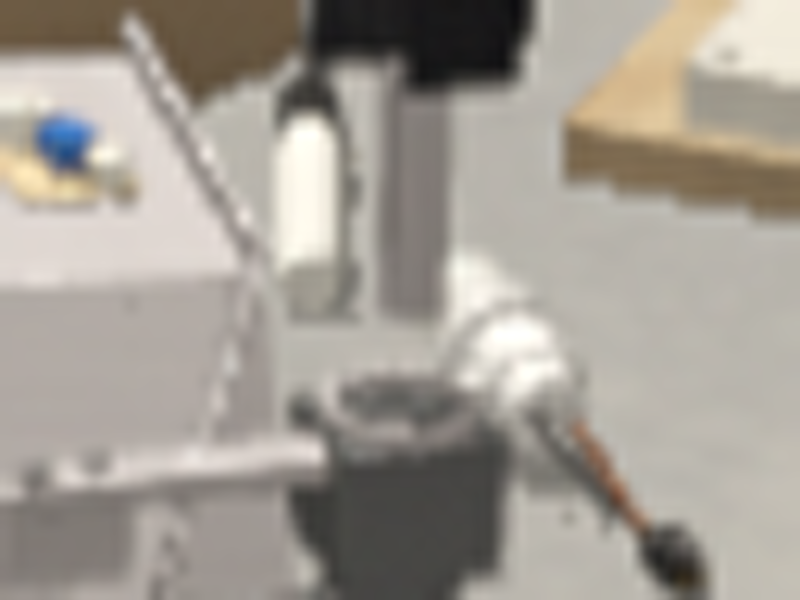

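Crop5 shows the foot of the shank at crop (417,303) and the collar top's ellipse centre at about (408,411). I convert both to a relative offset.

```bash
python3 - <<'E'
from h import *
c=cam("scene"); e=r.read_state()
t=at(c,330+417/12.5,186+303/12.5,e["ee_pos"][2]-.0525); s=at(c,330+408/12.5,186+411/12.5,.125)
print(t,e["ee_pos"],s,"d",s-t,"tool",tool(s-t),"tool to est",tool(np.array([.4612,-.1162,0])-e["ee_pos"]))
i=c["image"][186:234,330:394]
print(i[214-186:224-186,352-330:374-330].sum(2))
E
```

```text
[ 0.45863406 -0.11436188  0.14634494] [ 0.46114293 -0.11532053  0.19884494] [ 0.4565255  -0.10993787  0.125     ] d [-0.00210857  0.00442401 -0.02134494] tool [ 2.3 -4.3 21.3] tool to est [ -0.7   0.5 198.8]
[[537 539 538 539 544 545 555 557 562 548 562 557 553 520 500 554 652 704
  679 692 658 654]
 [537 536 535 541 555 538 554 545 557 522 558 543 537 475 519 625 649 629
  603 732 756 739]
 [542 532 521 550 586 491 476 403 385 374 386 394 400 412 524 666 631 564
  654 729 718 610]
 [530 456 427 521 577 377 332 356 314 295 303 348 342 338 363 437 475 497
  625 667 574 482]
 [507 330 325 420 544 397 345 320 300 297 298 307 301 264 311 370 422 462
  560 515 447 407]
 [501 317 246 337 440 480 413 349 364 372 356 278 282 309 366 381 342 430
  464 467 343 323]
 [527 450 399 360 312 384 426 440 468 476 464 347 360 389 379 334 272 299
  371 467 430 303]
 [604 614 603 545 307 352 369 382 378 370 372 356 347 339 297 279 241 232
  291 426 456 353]
 [613 617 634 614 325 293 352 332 318 263 259 277 233 226 212 209 204 204
  257 367 392 395]
 [455 444 434 417 286 219 226 218 218 208 205 208 203 206 203 207 203 206
  274 363 359 363]]
```

```bash
python3 -m crank '[[[0,0,10,0,-1],[0,0,20,0,-1],[0,0,23,0,-1],[0,0,25,0,-1],[0,0,27,0,-1],[0,0,29,0,-1],[0,0,30,0,-1],[0,0,30,0,-1]]]'
python3 - <<'E'
from h import *
e=r.read_state(); print(e["ee_pos"],e["ft_force"],e["torque"],e["width"])
E
```

```text
time: 6.8
ee_pos: [0.4634, -0.1163, 0.1717]
eef_rot: [0.892, 0.452, 0.002, 0.002]
ft_force: [-1.4, -0.1, 19.8]
width: 0.0165
grip_force: 24.9
[ 0.46338117 -0.11626143  0.17168702] [-1.37365981 -0.09819656 19.82167531] [0.06987942 0.50392718 0.00956451] 0.016499937121956076
```

```bash
python3 -m crank '[[[0,0,-3,0,-1],[0,0,-3,0,-1],[0,-1,-3,0,-1],[0.5,-2,-3,0,-1],[1,-3,-3,0,-1],[1,-3,-3,0,-1]]]'; python3 -m crank '[[[0,0,1.5,0,-1],[0,0,3,0,-1],[0,0,3,0,-1]]]'
```

```text
time: 7.4
ee_pos: [0.4606, -0.1138, 0.1728]
eef_rot: [0.892, 0.452, 0.001, 0.002]
ft_force: [1.8, -1.8, 8.4]
width: 0.0168
grip_force: 24.9
time: 7.7
ee_pos: [0.4625, -0.114, 0.1718]
eef_rot: [0.892, 0.452, 0.003, 0.003]
ft_force: [1.8, -1.3, 20.7]
width: 0.017
grip_force: 25.0
```

```bash
python3 - <<'E'
from h import *
c=cam("scene"); i=c["image"][186:234,330:394,::-1]
cv2.imwrite("pics/crop6.png",cv2.resize(i,(800,600),interpolation=cv2.INTER_CUBIC))
E
```

```text
(no output)
```

View pics/crop6.png

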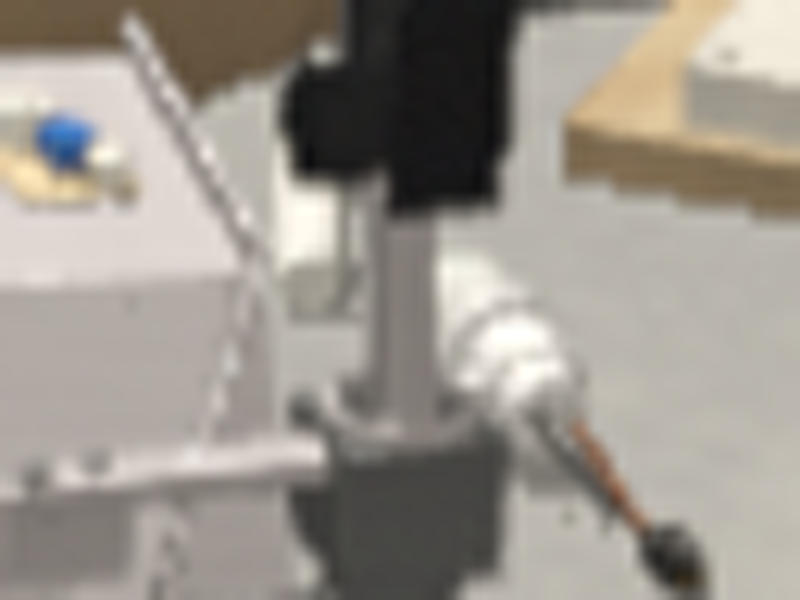

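The foot is inside the collar and centred sideways, with the shank at 403 against the collar at 408. It is probably catching on the chamfer. I ease off, go to the mean position and wiggle the yaw while pressing lightly.

```bash
python3 -m crank '[[[-1,1,-4,0,-1],[-1,1,-4,0,-1],[-1,1,-2,-4,-1],[-1,1,-1,-8,-1],[-1,1,0,-4,-1],[-1,1,0,0,-1],[-1,1,0,4,-1],[-1,1,0,8,-1],[-1,1,0,4,-1],[-1,1,0,0,-1],[-1,1,0,0,-1]]]'
python3 - <<'E'
from h import *
c=cam("scene");print(r.read_state()["torque"])
E
```

```text
time: 8.85
ee_pos: [0.4622, -0.115, 0.1717]
eef_rot: [0.891, 0.453, 0.003, 0.002]
ft_force: [1.3, 0.2, 24.2]
width: 0.0166
grip_force: 25.0
[ 0.09531152 -0.21940789 -0.02955041]
```

```bash
python3 - <<'E'
from h import *
t=cv2.imread("pics/top0.png"); print(t[257:279,357:380].sum(2))
cv2.imwrite("pics/crop7.png",cv2.resize(t[254:281,350:386],(800,600),interpolation=cv2.INTER_CUBIC))
E
```

```text
[[563 396 296 282 276 272 234 221 173 226 264 262 247 240 238 238 241 241
  243 245 239 238 234]
 [606 569 475 298 269 260 220 250 252 268 272 273 261 251 244 237 240 235
  237 238 237 238 240]
 [604 608 595 570 383 241 248 366 398 449 517 569 497 373 319 262 240 239
  237 234 236 242 240]
 [598 600 607 619 566 337 363 528 461 454 444 463 438 455 524 432 284 237
  236 237 239 238 241]
 [599 595 600 607 527 520 438 364 282 250 219 219 237 277 371 464 468 314
  242 242 244 240 238]
 [599 598 600 524 480 459 351 255 219 168 155 176 211 243 202 272 406 409
  294 244 237 236 237]
 [546 592 558 443 467 364 277 260 208 145 124 152 181 226 240 180 233 505
  446 296 253 241 238]
 [342 510 398 501 444 313 273 229 178 137 102 106 119 168 213 233 180 400
  572 394 261 251 358]
 [205 308 324 545 403 281 246 188 163 149 139 105 101 133 172 206 223 231
  547 433 285 265 358]
 [186 237 290 496 371 262 207 167 156 151 152 141 119 105 128 136 182 199
  472 451 317 267 310]
 [227 262 272 423 331 228 174 157 157 148 153 145 143 133 104 133 170 223
  385 435 323 270 347]
 [252 269 323 462 322 197 161 149
[... 334 characters left out ...]
515 420 420 445 399]
 [101 126 129 229 480 437 304 262 250 228 197 159 187 220 258 273 367 472
  400 409 445 402 298]
 [125 110  94 110 338 459 474 334 268 256 233 205 217 251 275 371 528 438
  396 427 413 306 383]
 [152 162 137  98 169 264 459 527 484 368 276 236 302 381 500 438 421 421
  430 421 308 371 459]
 [154 174 176 149 107 105 246 387 496 474 515 526 538 502 462 305 345 426
  415 311 376 451 469]
 [158 157 166 167 147 115  91 162 277 291 331 346 350 301 250 288 395 418
  316 359 450 470 467]
 [188 157 149 160 155 147 121  98 123 184 231 236 241 241 261 383 424 328
  256 408 460 469 467]
 [233 188 143 141 149 150 152 127 104 129 185 249 262 264 376 424 340 388
  418 453 469 465 470]]
```

View pics/crop7.png

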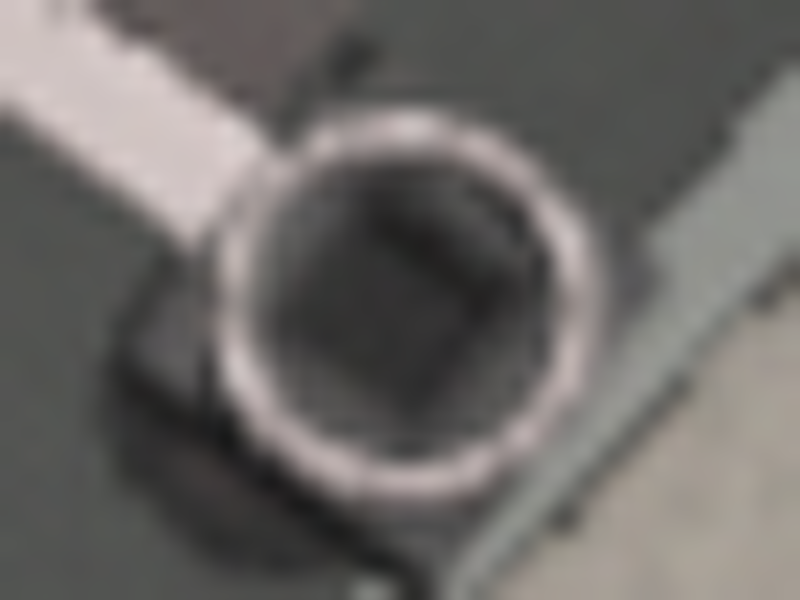

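Crop7 shows the hole inside the collar, with sides at about 48–50° and the collar centre at pixel (367.9,267.2). The position agrees with my estimate, so I search in a small spiral under light pressure, with the key turned 3° clockwise.

```bash
python3 -m crank '[[[0,0,-3,3,-1],[1,0,-2,3,-1],[2,0,-2,3,-1],[1.4,1.4,-2,3,-1],[0,2,-2,3,-1],[-1.4,1.4,-2,3,-1],[-2,0,-2,3,-1],[-1.4,-1.4,-2,3,-1],[0,-2,-2,3,-1],[1.4,-1.4,-2,3,-1],[2,0,-2,3,-1]]]'
```

```text
time: 10.0
ee_pos: [0.4622, -0.1133, 0.1722]
eef_rot: [0.903, 0.429, 0.002, 0.001]
ft_force: [-0.2, 0.1, 14.7]
width: 0.0165
grip_force: 25.0
```

```bash
python3 -m crank '[[[1,0,0,0,-1],[0.8,2.5,0,0,-1],[-0.5,3.7,0,0,-1],[-2,4,0,0,-1],[-3.5,3.7,0,0,-1],[-4.8,2.5,0,0,-1],[-5.5,1.5,0,0,-1],[-6,0,0,0,-1],[-5.5,-1.5,0,0,-1],[-4.8,-2.5,0,0,-1],[-3.5,-3.7,0,0,-1],[-2,-4,0,0,-1],[-0.5,-3.7,0,0,-1],[0.8,-2.5,0,0,-1],[1.5,-1.3,0,0,-1],[1,0,0,0,-1]]]'; python3 -c "
from h import *
print(r.read_state()['torque'])"
```

```text
time: 11.6
ee_pos: [0.4629, -0.1129, 0.172]
eef_rot: [0.903, 0.429, 0.002, 0.002]
ft_force: [1.9, -1.6, 11.4]
width: 0.0167
grip_force: 25.0
[-0.39343506 -0.52763939  0.11466931]
```

```bash
python3 -m crank '[[[-3.4,1,-4,0,-1],[-3.4,1,-4,0,-1],[-3.4,1,-1,0,-1],[-3.4,1,0,0,-1],[-3.4,1,2,4,-1],[-3.4,1,2,10,-1],[-3.4,1,2,14,-1],[-3.4,1,2,6,-1],[-3.4,1,2,0,-1],[-3.4,1,2,-6,-1],[-3.4,1,2,-12,-1],[-3.4,1,2,-6,-1],[-3.4,1,2,0,-1]]]';python3 -c "
from h import *
print(r.read_state()['torque'])"
```

```text
time: 12.9
ee_pos: [0.4622, -0.1163, 0.1712]
eef_rot: [0.904, 0.427, 0.002, 0.002]
ft_force: [0.0, -2.7, 20.9]
width: 0.0168
grip_force: 24.9
[-0.62005227 -0.13311621  0.07645836]
```

```bash
python3 - <<'E'
from h import *
np.save("a.npy",cam("scene")["image"])
E
python3 -m crank '[[[0,0,-20,0,-1],[0,0,-40,-8,-1],[0,0,-40,-16,-1],[0,0,-40,-24,-1],[0,0,-40,-32,-1],[0,0,-40,-40,-1],[0,0,-40,-48,-1],[0,0,-40,-56,-1],[0,0,-40,-64,-1],[0,0,-40,-71,-1],[0,0,-40,-71,-1],[0,0,-40,-71,-1]]]'
python3 - <<'E'
from h import *
a=np.load("a.npy"); c=cam("scene"); b=c["image"]; np.save("b.npy",b); e=r.read_state()
print(e["ee_pos"],px(c,e["ee_pos"]),px(c,e["ee_pos"]-[0,0,.0517]))
Z=lambda i:cv2.resize(i[180:228,346:378,::-1],None,fx=12.5,fy=12.5,interpolation=cv2.INTER_CUBIC)
cv2.imwrite("pics/crop8.png",np.hstack([Z(a),Z(b)]))
E
```

```text
time: 14.15
ee_pos: [0.4593, -0.1153, 0.208]
eef_rot: [0.488, 0.873, -0.0, -0.001]
ft_force: [-0.1, 0.3, 0.1]
width: 0.0164
grip_force: 25.2
[ 0.45947815 -0.11531481  0.20809777] [364.61865098 186.74157561] [363.50024585 206.30201849]
```

View pics/crop8.png

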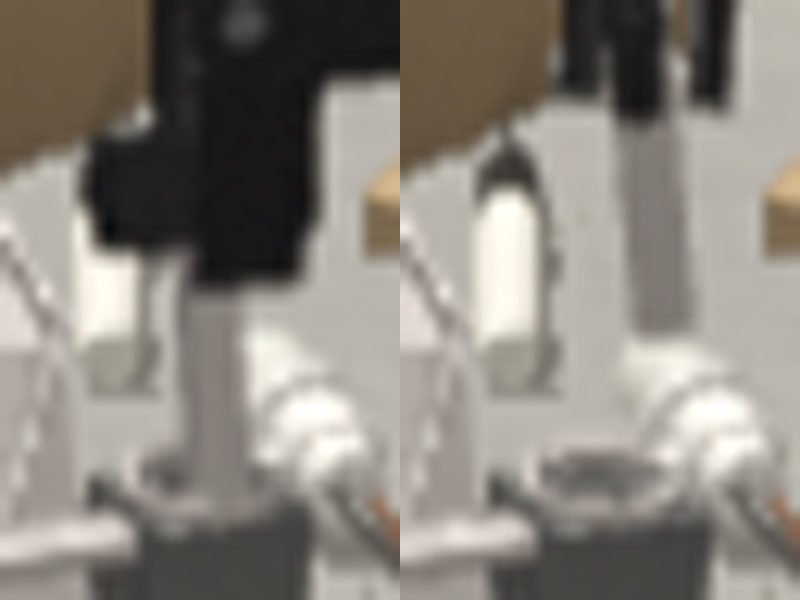

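Crop8's right half shows that the key leans in the grip: the shank runs from (645,120) to (663,330) and the foot is about 39 crop px (7.8 mm) off the tool axis, towards tool −y. That explains the flat contact. I compensate for the offset, enter the hole, let go so the key drops upright, then regrip.

```bash
python3 -m crank '[[[-8.5,3.8,0,8,-1],[-8.5,3.8,0,16,-1],[-8.5,3.8,0,24,-1],[-8.5,3.8,0,32,-1],[-8.5,3.8,0,40,-1],[-8.5,3.8,0,48,-1],[-8.5,3.8,0,56,-1],[-8.5,3.8,0,64,-1],[-8.5,3.8,10,71,-1],[-8.5,3.8,25,71,-1],[-8.5,3.8,34,71,-1],[-8.5,3.8,37,71,-1],[-8.5,3.8,40,71,-1],[-8.5,3.8,42,71,-1],[-8.5,3.8,42,71,-1]]]'
```

```text
time: 15.7
ee_pos: [0.4675, -0.1205, 0.1666]
eef_rot: [0.903, 0.429, 0.0, -0.0]
ft_force: [-0.3, 1.7, -1.3]
width: 0.0171
grip_force: 25.2
```

It entered with no force. I go a bit deeper, then release.

```bash
python3 -m crank '[[[0,0,3,0,-1],[0,0,6,0,-1],[0,0,8,0,-1],[0,0,8,0,-1]]]'
```

```text
time: 16.1
ee_pos: [0.4672, -0.1204, 0.1582]
eef_rot: [0.903, 0.429, -0.0, -0.0]
ft_force: [-1.8, 3.0, 1.2]
width: 0.0168
grip_force: 25.3
```

```bash
python3 -m crank '[[[0,0,3,0,-1],[0,0,5,0,-1],[0,0,5,0,-1],[0,0,5,0,0],[0,0,5,0,0],[0,0,5,0,0],[0,0,5,0,0],[0,0,5,0,0],[0,-4,5,0,0],[0,-7,5,0,0],[0,-7,5,0,0]]]'
python3 - <<'E'
from h import *
c=cam("scene"); e=r.read_state(); print(e["ee_pos"],e["ft_force"])
S=np.array([.4618,-.116,.121]); d=R.from_euler('z',50.8,degrees=True)
for dz in(0,.013):
  q=np.array([px(c,S+[0,0,.043+dz]+d.apply([sx*.024,sy*.0055,sz*.013])) for sx in(1,-1) for sy in(1,-1) for sz in(1,-1)]); print("paddle exp",dz,q.min(0),q.max(0))
print("collar",px(c,S+[0,0,.004]))
i=c["image"][192:222,345:382].sum(2); print(i)
E
```

```text
time: 17.2
ee_pos: [0.4617, -0.116, 0.1536]
eef_rot: [0.903, 0.429, -0.0, 0.0]
ft_force: [1.2, -0.4, 0.6]
width: 0.0434
grip_force: 0.0
[ 0.46188327 -0.11611476  0.1535944 ] [ 0.04320402 -0.65776798  0.38740808]
paddle exp 0 [352.85707434 196.79429543] [373.2673035  209.54738403]
paddle exp 0.013 [353.09518132 191.90647588] [373.58297669 204.67408683]
collar [362.21167652 217.57717715]
[[242 239 254 ... 160 163 167]
 [268 287 390 ... 391 388 399]
 [385 435 548 ... 553 551 561]
 ...
 [500 523 489 ... 544 544 543]
 [490 535 449 ... 544 540 538]
 [529 554 512 ... 548 544 541]]
```

```bash
python3 - <<'E'
from h import *
g=cam("scene")["image"][190:224,345:382].sum(2)
for k,row in enumerate(g): print(190+k,"".join("#" if v<170 else "+" if v<300 else "-" if v<420 else "." for v in row))
E
```

```text
190 ++++++++--.+#######+#################
191 +++++++-.--+#########################
192 ++++--..-++####+####################+
193 ++-....-+++#################+-------.
194 -......-+++#################-........
195 .......-...+################-........
196 ...........-###############+..---....
197 ...........-###############+..-------
198 ...........+###############+..-------
199 .........++################+..-------
200 ........-##################-..-------
201 ..-.....-##################-........-
202 ........-#################+..........
203 ........-#################+..........
204 ........-#################+..........
205 ....-...-#################+..........
206 ........-#################+..........
207 ........+######+++########+..........
208 ........--+-+++-.-########+..........
209 ............-.----########+..........
210 ...........--.---+######++-..........
211 ..............---+##+++-.............
212 ..............---++-.-...............
213 ..............------.................
214 ..............------.................
215 ..............------.................
216 ..............-------................
217 ............----------...............
218 ........--..--------+---....-........
219 ........++-..------------..----......
220 ........---------------++-..-.--.....
221 ...........----------+++++..-----....
222 ...........-++++++++++++++----+---...
223 ...........-++++++++++++++----+++-...
```

The paddle's left end bottom is at row 208 and the shank shows from 208 to about 217.5, so the key is seated and upright. Now I regrip.

```bash
python3 -m crank '[[[0,0,3,0,0],[0,0,3,0,-1],[0,0,3,0,-1],[0,0,3,0,-1],[0,0,3,0,-1],[0,0,3,0,-1],[0,0,3,0,-1],[0,0,3,0,-1],[0,0,3,0,-1]]]' 15
```

```text
time: 18.2
ee_pos: [0.4621, -0.1163, 0.1506]
eef_rot: [0.903, 0.429, 0.0, 0.0]
ft_force: [-0.4, -0.5, 0.2]
width: 0.0169
grip_force: 15.0
```

```bash
python3 -m crank '[[[0,0,0,-7,-1],[0,0,0,-14,-1],[0,0,0,-21,-1],[0,0,0,-28,-1],[0,0,0,-35,-1],[0,0,0,-42,-1],[0,0,0,-49,-1],[0,0,0,-56,-1],[0,0,0,-63,-1],[0,0,0,-70,-1],[0,0,0,-76,-1],[0,0,0,-80,-1],[0,0,0,-80,-1]]]'; python3 - <<'E'
from h import *
e=r.read_state(); print(e["torque"],e["joint_positions"].round(2))
c=cam("top"); np.save("t.npy",c["image"])
g=c["image"][225:290,310:380].sum(2)
p=[.5369,-.0915,0]
for G in(0.1,.8,1,1.1,1.25):
    a=2.4046-np.pi/2+G; print(G,[px(c,[.4618+l*np.cos(a),-.116+l*np.sin(a),.118]).round(1).tolist() for l in(.03,.07)])
E
```

```text
time: 19.5
ee_pos: [0.4633, -0.116, 0.1509]
eef_rot: [0.415, 0.91, 0.001, 0.001]
ft_force: [5.9, 1.6, -2.3]
width: 0.0165
grip_force: 15.0
[ 0.24930691 -1.42856651 -0.21305453] [ 0.64  0.09 -0.51  1.91  0.05  1.15  0.83]
0.1 [[355.0, 258.3], [338.4, 245.8]]
0.8 [[352.0, 268.5], [331.1, 269.5]]
1 [[352.4, 271.6], [332.2, 276.7]]
1.1 [[352.9, 273.1], [333.3, 280.2]]
1.25 [[353.9, 275.2], [335.6, 285.2]]
```

```bash
python3 - <<'E'
from h import *
for n in("scene","top"):
  c=cam(n); i=c["image"].astype(int); i0=cv2.imread(f"pics/{n}0.png")[:,:,::-1].astype(int)
  print(n,"exp tip",[(G,px(c,[.4618+.07*np.cos(2.4046-np.pi/2+G),-.116+.07*np.sin(2.4046-np.pi/2+G),.118]).round(0).tolist()) for G in(.1,.9,1.05,1.25)])
  g=i.sum(2)
  r0,r1,c0,c1=(212,240,325,372) if n=="scene" else (240,292,318,382)
  for k in range(r0,r1): print(k,"".join("#" if v<170 else "+" if v<300 else "-" if v<440 else "." if v<520 else " " for v in g[k,c0:c1]))
E
```

```text
scene exp tip [(0.1, [335.0, 223.0]), (0.9, [350.0, 230.0]), (1.05, [354.0, 231.0]), (1.25, [360.0, 232.0])]
212 ...........................        -----.      
213 ........................-..        -----..     
214 ....................... ...        -----..     
215 ....................... ...        -----.      
216 ...................... ....     ..-------      
217 ...................... ....     ----------...  
218 ...................... .....  . ------------- .
219 ..................... ......  -..------------..
220 ..................... ......  -------------+--.
221 ..................... -..... .------------++---
222 ............................ .++++++++++++++---
223 .................... -...... .++++.---++++++---
224 .................... -...... -+++- ...-++++-  .
225 .................... ....... -++++....-++++-   
226 ............................ -+++-   .-++++-   
227 ................... .........-+++.   .+++++-   
228 ................... .........-+++.....+++++-   
229 -................. ..........-++- .. .+++++-   
230 -................. -.........-++-    .+++++.   
231
[... 3459 characters left out ...]
      ....
282 +++++++++++++++++++-..     --++++++++++++++-.      ++.     .....
283 ++++++++++++++++-.----    .-+--++++++++++++-..    .++.     .....
284 +++++++++++-----.  -++.  .-++-+++++++++++++-.......++.   .......
285 +++++++++++--++-   .-. .-++++++++++++++++++-......-++...........
286 ++++++++++++-+++-   .--++++++++++++++++++++-......-#-...........
287 ++++++++++++++++-  .---++++++++++++++++++++-......-#-...........
288 ++++++++++++.-++..-------+++++++++++++++++-.......+#-...-.......
289 ++++++++++++-++------------+++++++++++++++-.......+#-.---.......
290 -++++++---+++++++----------+++++++++++++++-......-+#-----.......
291 .-++----.-+++++++-----------++++++++++++++-......-++-----.......
```

The gate arm's tip shows at about (360,232) in the scene view and (337,284) in the top view, which matches 1.25 rad: fully open. I relieve the torque, release, lift and align the tool with the feeder.

```bash
python3 -m crank '[[[0,0,0,5,-1],[0,0,0,5,-1],[0,0,0,5,0],[0,0,0,5,0],[0,0,0,5,0],[0,0,0,5,0],[0,0,0,5,0],[0,0,-25,5,0],[0,0,-60,5,0],[0,0,-90,0,-1],[0,0,-90,-7,-1],[0,0,-90,-7,-1]]]'
python3 - <<'E'
from h import *
e=r.read_state(); F=R.from_euler('z',2.40459); O=np.array([.5369,-.0915,0])
print("yaw",np.degrees(2*np.arctan2(e["eef_rot"][1],e["eef_rot"][0])))
for q in [(-.10,-.022,.20),(-.10,-.022,.1395),(-.10,.02,.1395),(0,0,.1395)]: print(q,tool(F.apply(q)+O-e["ee_pos"]))
c=cam("scene"); g=c["image"].sum(2)
for k in range(185,240): print(k,"".join("#" if v<170 else "+" if v<300 else "-" if v<440 else "." if v<520 else " " for v in g[k,335:385]))
E
```

```text
time: 20.85
ee_pos: [0.4623, -0.1164, 0.2412]
eef_rot: [0.359, 0.933, -0.0, 0.001]
ft_force: [-0.6, -1.8, 0.2]
width: 0.027
grip_force: 0.0
yaw 137.88228747530107
(-0.1, -0.022, 0.2) [-138.6   90.3   41.4]
(-0.1, -0.022, 0.1395) [-138.6   90.3  101.9]
(-0.1, 0.02, 0.1395) [-138.5   48.3  101.9]
(0, 0, 0.1395) [-38.5  68.5 101.7]
185 +++++++++++++++++++++++++++++++--                 
186 +++++++++++++++++++++++++++++--                   
187 +++++.-+++++++++++++++++++---                     
188 ++++- .+++++++++++++++----                        
189 +++++- -++++++++++++--                            
190 ........++++++++++--.                             
191       . -++++++++-.--.                           .
192       ...-++++---.-++-                           .
193        . .++--   -++#+                    .      .
194        .. --     -++++.                  .        
195         ...      -.  --   .--.          ..        
196 --       -       .   .-  .+++-          ---...    
197 --       ..           -  -###+          ---------.
198 +-        .           -. +###+          ----------
[... 1536 characters left out ...]
    
227 ......... .........-+++     -++++-      .  ----...
228 ......... .........-++-     -++++-         . -+++-
229 ........ ..........-++-     -++++-            +++-
230 ........ -.........-++-     +++++.            +##+
231 ........ -.........-++- .. -+++++.            -+##
232 ...................--+. .  -++++-              -##
233 .......-.--......---++---- -+++-.              .-+
234 .......- --......-+-------.+++-.                 .
235 .......- --..    --------------                   
236 .......-.--..        .--.------                   
237 .......-.--..        .---------                   
238 .......----..        ----------                   
239 ........---..        ---------.
```

The key stands upright in the socket with its paddle edge-on at cols 360–365, and the gate is open. Next I go behind the right-hand board with the fingers shut.

```bash
python3 -m crank '[[[-50,35,0,0,-1],[-100,65,0,0,-1],[-139,90,0,0,-1],[-139,90,0,0,-1],[-139,90,40,0,-1],[-139,90,80,0,-1],[-139,90,97,0,-1],[-139,90,102,0,-1],[-139,90,102,0,-1]]]'
python3 - <<'E'
from h import *
c=cam("scene"); g=c["image"]
print(px(c,[.5864,-.1072,.145]),px(c,[.5677,-.146,.145]))
e=r.read_state(); print(e["ee_pos"],px(c,e["ee_pos"]))
for k in range(178,215): print(k,"".join("B" if int(p[2])-int(p[0])>60 else "T" if int(p[0])-int(p[2])>45 else "#" if v<170 else "+" if v<300 else "-" if v<440 else "." if v<560 else " " for p,v in zip(g[k,300:365],g[k,300:365].sum(1,dtype=int))))
E
```

```text
time: 21.8
ee_pos: [0.6244, -0.1428, 0.1377]
eef_rot: [0.362, 0.932, -0.0, -0.001]
ft_force: [0.6, 0.6, 0.6]
width: 0.0009
grip_force: 0.0
[320.52131515 199.06759994] [335.14228715 196.55865661]
[ 0.62478516 -0.14289167  0.13760783] [317.04185015 194.3215216 ]
178    ..       -###########+++++++++++++++++++++++++++++++++++++++++
179             .+##########+++++++++++++++++++++++++++++++++++++++++
180              +##########+++++++++++++++++++++++++++++++++++++++++
181 ..           +##########+++++++++++++++++++++++++++++++++++++++++
182 .. ..      ..+#########++++++++++++++++++++++++++++++++++++++++++
183    ..    . ..-#########++++++++++++++++++++++++++++++++++++++++++
184   ..    ......+########++++++++++++++++++++++++++++++++++++++++++
185  ............ +########++++++++++++++++++++++++++++++++++++++++++
186 ........... . +#######++++++++++++++++++++++++++++++++++++++++++-
187 ............  +#######++++++++++++++++++.-+++++++++++++++++++---.
188 ............. +#######+++++++++++++++++- .+++++++++++++++----....
189 ..... ........+#######T+++++++++++++++++- -++++++++++++--........
[... 1050 characters left out ...]

205 ......-..--. ...................................---.     -..-####
206 ......-..-+- ....................................--.    .-..-####
207   ....-..-+---      ...   .......................-.. ....--.-###+
208   .. .-..-+---..           ......................-.......----####
209    .  -..-+--+-.      ...........................-.......----####
210       ...-+-.-+- ...............................--...-..--..-+##+
211 .    .-..++-.--- ...............................-.-.....--..--++-
212     .--..-++..--................................-...........-----
213   .----..-++..---..............................---..........-----
214  .-----..-+-...---.............................-............-----
```

```bash
python3 -m crank '[[[15,0,-1,0,-1],[28,0,-1,0,-1],[36,0,-1,0,-1],[44,0,-1,0,-1],[52,-1,-1,0,-1],[60,-2,-1,0,-1],[68,-4,-1,0,-1],[76,-6,-1,0,-1],[84,-8,-1,0,-1],[92,-10,-1,0,-1],[100,-10,-1,0,-1],[107,-10,-1,0,-1],[113,-10,-1,0,-1],[113,-10,-1,0,-1]]]'
cat >> h.py <<'E'
def mask(n,r0,r1,c0,c1):
    c=cam(n); g=c["image"].astype(int)
    for k in range(r0,r1): print(k,"".join("B" if p[2]-p[0]>60 else "T" if p[0]-p[2]>45 else "#" if p.sum()<170 else "+" if p.sum()<300 else "-" if p.sum()<440 else "." if p.sum()<560 else " " for p in g[k,c0:c1]))
    return c
E
python3 - <<'E'
from h import *
c=mask("scene",185,262,305,365)
F=R.from_euler('z',2.40459); O=np.array([.5369,-.0915,.137]);a=np.radians(50)
print([(s,px(c,F.apply([s*np.cos(a),0,-s*np.sin(a)])+O).round(0).tolist()) for s in(0,.066,.105,.141,.158)])
E
```

```text
time: 23.25
ee_pos: [0.5347, -0.0738, 0.1397]
eef_rot: [0.36, 0.933, -0.0, 0.0]
ft_force: [0.0, 0.2, 0.2]
width: 0.0003
grip_force: 0.0
185 ------------TTT+#############++###########++++++++++++++++++
186 .... . . ..-TTT####################++#++++++++++++++++++++--
187 ......   ..-TTT+++######+++#######+.++++--++++++++++++++--..
188 ...........-TTT+++######++-######+- .+++++++++++++++----....
189  ..........-TTTT+++#####T+-######++- -++++++++++++--........
190   ...... ..TTTTT+-+#####+++#####+.....++++++++++--..........
191 .  ..      .T.....-#############-   . -++++++++-.--.........
192 -                  +###########+.   ...-++++---.-++-........
193 -                  +###########+     . .++--...-++#+........
194 -.                 -###########-     .. --.....-++++........
195 T.                 -###########-      .........-. .--....--.
196 T..                .###########B.     .-  ......   .-...+#+-
197 T-.                .+##########-.      .. .....     -..-###+
198 T...                +##########-        .  ...      -..+###+
199 T---                -#########+-...     .. ...    
[... 3462 characters left out ...]
..-...--------------..............-.......----------------
254 ....-...---------------.............-.......----------------
255 .........--------------............--.......----------------
256 .....-.....------------.......... .-........-----++---------
257 .....-......-----------.......-.....T.......----+++--------+
258 ..............---------.......-.. ..T.......----+++--------+
259  .....-........--------.......-.....-.......-----++++----+++
260  .....-..........------.......---BBB--......-----+++++++++++
261   .  .............-----........T-BBB--......------++++++++++
[(0, [332.0, 209.0]), (0.066, [335.0, 234.0]), (0.105, [337.0, 249.0]), (0.141, [338.0, 263.0]), (0.158, [339.0, 270.0])]
```

The right-hand board slid down to the bottom of the well: its blue relay is at (338,261), about 0.137 m down the slope. Now the left one.

```bash
python3 -m crank '[[[0,0,-40,0,-1],[-45,-12,-40,0,-1],[-90,-25,-40,0,-1],[-117,-32,-40,0,-1],[-117,-32,-40,0,-1],[-117,-32,-20,0,-1],[-117,-32,-5,0,-1],[-117,-32,0.5,0,-1],[-117,-32,0.5,0,-1]]]'
```

```text
time: 24.2
ee_pos: [0.5998, -0.1764, 0.1387]
eef_rot: [0.36, 0.933, -0.0, -0.001]
ft_force: [0.4, -0.4, 0.2]
width: 0.0002
grip_force: 0.0
```

```bash
python3 -m crank '[[[12,0,0,0,-1],[22,0,0,0,-1],[30,0,0,0,-1],[38,1,0,0,-1],[46,2,0,0,-1],[54,4,0,0,-1],[62,6,0,0,-1],[70,8,0,0,-1],[78,10,0,0,-1],[86,12,0,0,-1],[94,12,0,0,-1],[102,12,0,0,-1],[110,12,0,0,-1],[117,12,0,0,-1],[117,12,0,0,-1],[117,12,0,0,-1]]]'
python3 -c "
from h import *
mask('scene',192,275,310,362)"
```

```text
time: 25.8
ee_pos: [0.5216, -0.0895, 0.1391]
eef_rot: [0.36, 0.933, -0.0, 0.0]
ft_force: [-0.5, -0.1, 0.5]
width: -0.0001
grip_force: 0.0
192                       +############++++---.-++-.....
193                       +############++--...-++++.....
194                       -###########+-......-++++.....
195                       -###########+.......-. .--....
196                       .###########-  ......   .-...+
197                       .+#########+-. .....     -..-#
198                        +#########- .  ....     -..+#
199                        -#########. .. ....     -..+#
200                        -########+   . ...      --.+#
201                        -########-   .- ...     --.+#
202                        -########-    .. ..     -..+#
203 .                      -########-     .  .     -..+#
204 .                      -#######+.     ....     -..+#
205 ..                     -#######+       -..     -..-#
206 --                     -#######+       .-.    .-..-#
207 +-..                   -#######+.      ... ....--.-#
208 +---..                 .+######+..............
[... 3068 characters left out ...]
....----------+-
263  ...............---.-.....-B-BBT-.......------------
264   .-..............----....-BBB-TT.....--------------
265   .-..............--+-....-----T......------------.-
266    ...............----.......T-.........------------
267    .-............--.......  .T-  ......-------------
268    .-..........----...........-.......--------------
269   .............----.------.-------------------------
270  ....-............-----++++-------------------------
271  ....-............----------------------------------
272 ...................---------------------------------
273 .... .-...--.......---------------------------------
274 ...  ....----......---------------------------------
```

Both relays show in the well, at (336.5,249) and (338,262). That is about 0.105 and 0.14 m down the slope, end to end. I retreat and hand in.

```bash
python3 -m crank '[[[0,0,-40,0,-1],[0,0,-80,0,-1],[0,0,-120,0,-1],[-60,60,-150,0,-1],[-60,60,-150,0,-1],[-60,60,-150,0,-1],[-60,60,-150,0,-1]]]'; python3 -c "
from h import *
mask('scene',194,252,330,370)
print(r.close_job())"
```

```text
time: 26.55
ee_pos: [0.6068, -0.0851, 0.2882]
eef_rot: [0.36, 0.933, 0.0, -0.001]
ft_force: [-0.8, -0.2, -0.8]
width: 0.0005
grip_force: 0.0
194             .. --.....-++++.............
195              .........-. .--....--......
196              .-  ......   .-...+#+-.....
197               .. .....     -..-###+.....
198                .  ...      -..+###+.....
199                .. ...      -..+###+.....
200                 . ...      --.+####-....
201                 .- ..      --.+####-....
202                  .. ..     -..+####-....
203                   .  .     -..+####-....
204                   ..       -..+####+....
205                    -.      -..-####-  ..
206                    ...     -..-####-    
207                    . . ....--.-###+.    
208              ....... ......--.-####-    
209 ...........................----####-    
210 .......................-..--..-+##+.    
211 ....................-.....--..--++-   . 
212 ..............................-----  .  
213 ...................-..........----- .   
214 .................. ...........-----..   
215 ..........
[... 1002 characters left out ...]
.....---------....
238 ............----..........----------....
239 .............---..........---------.....
240 .............---..........---------.....
241 .............-.-.---......---------.....
242 ... .........-.-.-----....---------.....
243 ..   .......--...------------------.....
244 T.  ...TT-...-...------------------.....
245 T.   ..T--...--..------------------.    
246 T-....--+-...-...------------------.   .
247 ...--BBBB-T..-....-----------------    .
248 ....-BBBBTT....--------------------     
249 ....-BBBBTT-...-+------------------     
250 ....+BBBB-T-....-------------------     
251 ....-BBB--T-......-----------------.    
the job is handed in; nothing more can be done
None
```

I handed the job in at about 27 s. From the last camera images, the gate is fully open, the key stands upright in the socket, and both boards lie end to end in the well; the hand-in itself returned no verdict.

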